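Tap the paint bottles shut in order

ROBOT

A 6-joint arm with a two-finger parallel gripper is mounted at the origin on the work surface. World frame = base frame: x ahead of the robot, y to its left, z up, the work surface at z = 0. Lengths are in m, angles in rad, forces in N, time in s.
With the tool pointing down it reaches from about 0.325 to 0.925 m from the base axis. Payload 3.1 kg.
Tool frame: the origin (TCP) lies at the very end of the fingers, on their centre line; the grasp point (between the pads) lies ctrl.hold_point_z behind it (ctrl.hold_point_z is the distance from the TCP to the grasp point, in m); z points along the fingers, y is the line along which they close (so a half turn about z gives the same grasp; the last joint's range is limited). The gripper opens to 85 mm and grips with 20 to 120 N. Pads are 22 mm wide; open, the fingers measure 114 mm over their backs; the gripper's body (76 mm by 85 mm) begins 54 mm behind the grasp point. The pads swing forward as they close: fully open they stand 13 mm farther back than shut.
Start: joints at [-1.421, 0.217, 1.613, -0, 1.311, -0.112], TCP at [0.162, -0.604, 0.231] pointing down, gripper open.
Joint ranges: [-2.75, 2.75], [-0.78, 2.1], [0.31, 2.55], [-1.13, 4.27], [0.13, 2.63], [-2.58, 2.58]. Speed limits (rad/s): [2.79, 2.79, 3.14, 3.14, 3.14, 3.14].

INTERFACE

Orientations are given as a 3x3 rotation matrix whose columns are the frame's x, y, z axes.
In Python, from station import ctrl, claw, status, grab_frame, workorder gives the robot as it stands. Calls block until the motion is done:
- ctrl.movep(position, orientation): joint-space move of the TCP to a pose.
- ctrl.line_to(position, vel=0.15, rot=None): straight line of the TCP; rot=None keeps the orientation; vel is the mean speed in m/s.
- ctrl.goto_joints(angles): joint-space move.
- claw.move_gripper(opening): finger opening in m; the grip force is fixed at half the most; returns when the fingers have stopped.
- ctrl.sleep(seconds).
- ctrl.solve_ik(position, orientation): joint angles nearest the present ones, or None.
- status.get_state(): the state.
- grab_frame(name): name is "scene" or "top" or "wrist"; returns a dict with "img" (400x640x3 uint8, red, green, blue), "z_map" (400x640 float32, m along the optical axis (not along the pixel's ray), 0 where there is no reading), "fx", "fy", "cx", "cy" (pixels), "dist_coeffs" ([k1, k2, p1, p2, k3] as OpenCV has them; the pictures are not rectified), "R" (3x3) and "t" (3): a world point X has camera coordinates R X + t; the wrist camera has in their place "tool_from_camera" (4x4, takes a point from camera to tool coordinates, whose origin is the TCP and whose axes are the flange's). Camera axes: x right, y down, z forward; pixel columns grow to the right and rows downward; lengths in m; the calibration is good to about 2 mm. A picture is of the moment at which its call begins: read the wrist's pose just before it.
A pose or a line that the arm cannot do raises ctrl.Unreachable and nothing moves.
- workorder.sign_off(): hands the job in; it is judged then, once.
The state is a dict: "clock": time; "q": joint angles; "joint_vel": joint speeds; "joint_efforts": joint torques, N m; "ee_pos": TCP position; "tcp_rot": TCP orientation; "wrist_force": force on the tool from outside, world axes, zero at the start; "moment": the same for the moment, N m; "grip_width": finger opening in m; "gripper_force": force on a finger pad.
Only numpy, scipy, OpenCV 4.12 (cv2) and the standard library are available. Lean on these libraries where they do the work, as an engineer would, in place of code of your own. Each camera call takes 0.05 s, during which the arm holds its last target. There are 200 camera calls.

TASK

Close three of the four white squeeze bottles on the pottery painter's table, quickest-drying colour first: with a fingertip, lightly tap down the grey push-down cap of the squat bottle, then the square one, then the tall slim one, each all the way down without pressing hard. Leave the cone-shaped bottle's cap up, as it is still in use. Only touch the caps from above: do not grip, lift, tip or shove any bottle, and leave everything else on the table as it stands.

Things in the scene. Friction and masses are not known exactly. Their poses are not given: they have to be found in the camera images.
- squat_bottle: Squat round white bottle, widest and lowest of the four: 72 mm across, shoulder 52 mm high, cap top 83 mm high with the cap up. Grey push-down cap on top: cylinder 28 mm across, 18 mm high, flat top; slides down an 18 mm neck to a thin collar. Plastic, about 0.4 kg, loose on the table. Origin: centre of the underside, z up.
- cap_squat_top (a point): Centre of the flat top of the squat bottle's cap; z up. It moves down with the cap.
- cap_squat (a joint): How far the squat bottle's cap is down (m): 0 fully up, 0.010 fully down on its stop; starts between 0 and 0.001. Takes about 3 N to slide, has no spring and stays where it is left; beyond the stop the force rises steeply.
- square_bottle: Square white bottle, 56 x 56 mm in plan, shoulder 85 mm high, cap top 116 mm high with the cap up. Grey push-down cap on top: cylinder 28 mm across, 18 mm high, flat top; slides down an 18 mm neck to a thin collar. Plastic, about 0.4 kg, loose on the table. Origin: centre of the underside, z up.
- cap_square_top (a point): Centre of the flat top of the square bottle's cap; z up. It moves down with the cap.
- cap_square (a joint): How far the square bottle's cap is down (m): 0 fully up, 0.010 fully down on its stop; starts between 0 and 0.001. Takes about 3 N to slide, has no spring and stays where it is left; beyond the stop the force rises steeply.
- tall_bottle: Tall slim round white bottle, 52 mm across, shoulder 121 mm high, cap top 152 mm high with the cap up. Grey push-down cap on top: cylinder 28 mm across, 18 mm high, flat top; slides down an 18 mm neck to a thin collar. Plastic, about 0.4 kg, loose on the table. Origin: centre of the underside, z up.
- cap_tall_top (a point): Centre of the flat top of the tall bottle's cap; z up. It moves down with the cap.
- cap_tall (a joint): How far the tall bottle's cap is down (m): 0 fully up, 0.010 fully down on its stop; starts between 0 and 0.001. Takes about 3 N to slide, has no spring and stays where it is left; beyond the stop the force rises steeply.
- cone_bottle: Cone-shaped white bottle, 72 mm across at the foot tapering to 34 mm, shoulder 85 mm high, cap top 116 mm high with the cap up. Its cap stays up. Grey push-down cap on top: cylinder 28 mm across, 18 mm high, flat top; slides down an 18 mm neck to a thin collar. Plastic, about 0.4 kg, loose on the table. Origin: centre of the underside, z up.
- cap_cone_top (a point): Centre of the flat top of the cone bottle's cap; z up. It moves down with the cap.
- cap_cone (a joint): How far the cone bottle's cap is down (m): 0 fully up, 0.010 fully down on its stop; starts between 0 and 0.001. Takes about 3 N to slide, has no spring and stays where it is left; beyond the stop the force rises steeply.
- goblet: Bystander: unglazed off-white goblet, 64 mm across, 105 mm high, loose. Origin: centre of the underside.
- water_cup: Bystander: clear plastic cup, 68 mm across, 75 mm high, loose. Origin: centre of the underside.
- mug: Bystander: terracotta mug, 76 mm across, 85 mm high, handle to its own +y, loose. Origin: centre of the underside.
- tile: Bystander: dark blue tile, 100 x 100 x 9 mm, loose, with the small paint pot on it. Origin: centre of the underside.
- paint_pot: Bystander: small red pot with a white lid, 42 mm across, 35 mm high, standing on the tile. Origin: centre of the underside.
- brush: Bystander: paint brush about 195 mm long, 10 mm thick, lying on the table along its own x. Origin: underside of the handle's middle.
- ring_jug: Bystander: unglazed off-white ring-shaped jug, about 165 mm high, 100 mm wide along its own y, loose. Origin: centre of the foot.
There are look-alikes about, which are no part of the job. What is shaped like the squat_bottle but red or turquoise is not meant.

How it is judged:
On the way, in this order (a step that is already met when the one before it is completed fails the run):
1. the squat bottle's cap is down (value of joint cap_squat above 0.007 m), for 0.1 s.
2. the square bottle's cap is down (value of joint cap_square above 0.007 m), for 0.1 s.
3. the tall bottle's cap is down (value of joint cap_tall above 0.007 m), for 0.1 s.
At the end, for the whole second after the job is handed in: The caps of the squat, square and tall bottles are down (at least 7 of their 10 mm), the cone-shaped bottle's cap is still up (moved down no more than 3 mm), and all four bottles stand upright and still within 30 mm of where they were (value of joint each of cap_squat, cap_square, cap_tall above 0.007 m and value of joint cap_cone below 0.003 m and angle between each of squat_bottle, square_bottle, tall_bottle, cone_bottle's own z axis and vertical below 0.1 rad and distance of each of squat_bottle, square_bottle, tall_bottle, cone_bottle from where it was at the start of the episode below 0.03 m and linear speed of each of squat_bottle, square_bottle, tall_bottle, cone_bottle below 0.03 m/s); the robot touches nothing.
It fails at once if a cap is pushed (more than 3 mm) out of turn: the square one before the squat one is down, or the tall one before the square one is down ((value of joint cap_square above 0.003 m and value of joint cap_squat below 0.007 m) or (value of joint cap_tall above 0.003 m and value of joint cap_square below 0.007 m)).
It fails at once if the cone-shaped bottle's cap is pushed down (by more than 3 mm) (value of joint cap_cone above 0.003 m).
It fails at once if a bottle or its cap is pressed hard (over 25 N) (contact force between the fingers and squat_bottle above 25 N or contact force between the fingers and square_bottle above 25 N or contact force between the fingers and tall_bottle above 25 N or contact force between the fingers and cone_bottle above 25 N).
It fails at once if a bottle is lifted (15 mm), tipped (0.25 rad) or shoved (30 mm); or a cap is straddled or pinched between the fingers instead of touched on top (height (world z) of any of squat_bottle, square_bottle, tall_bottle, cone_bottle above 0.015 m or angle between any of squat_bottle, square_bottle, tall_bottle, cone_bottle's own z axis and vertical above 0.25 rad or distance of any of squat_bottle, square_bottle, tall_bottle, cone_bottle from where it was at the start of the episode above 0.03 m or (horizontal distance between the grasp point and cap_squat_top below 0.03 m and z of the grasp point in the frame of cap_squat_top below 0.008 m) or (horizontal distance between the grasp point and cap_square_top below 0.03 m and z of the grasp point in the frame of cap_square_top below 0.008 m) or (horizontal distance between the grasp point and cap_tall_top below 0.03 m and z of the grasp point in the frame of cap_tall_top below 0.008 m) or (horizontal distance between the grasp point and cap_cone_top below 0.03 m and z of the grasp point in the frame of cap_cone_top below 0.008 m)).
It fails at once if another thing on the table is disturbed (30 mm) or tipped (distance of any of goblet, water_cup, mug, tile, paint_pot, brush, ring_jug from where it was at the start of the episode above 0.03 m or angle between any of goblet, water_cup, mug, tile, paint_pot, brush, ring_jug's own z axis and vertical above 0.3 rad).
It also fails if it takes over 51 s, if anything falls off the work surface, if the arm or the gripper's body presses on something with over 40 N, if the wrist force passes 120 N, or if a joint passes its speed limit or range.

## Working session

There is one attempt and no reset: what is moved stays moved. The work goes in short steps, each a Python script; the robot and the scene stay as the last script left them, time stands still between calls to the robot, and variables do not carry over. Pictures are saved under pics/ and viewed, at most 10 in all, crops included, and the job is handed in when it is done.

```bash
mkdir -p pics
cat > h.py <<'E'
import numpy as np, cv2
from station import ctrl, claw, status, grab_frame, workorder
def world(f):
    K=np.array([[f['fx'],0,f['cx']],[0,f['fy'],f['cy']],[0,0,1]])
    h,w=f['z_map'].shape
    u,v=np.meshgrid(np.arange(w),np.arange(h))
    p=cv2.undistortPoints(np.stack([u,v],-1).reshape(-1,1,2).astype(np.float32),K,np.array(f['dist_coeffs'],float)).reshape(h,w,2)
    z=f['z_map']; P=np.dstack([p*z[...,None],z])
    W=(P-np.array(f['t']))@np.array(f['R'])
    W[z==0]=np.nan
    return W
E
python3 - <<'E'
from h import *
import pickle
for n in("top","scene"):
    f=grab_frame(n); pickle.dump(f,open(n+'.pkl','wb')); cv2.imwrite(f'pics/{n}1.png',f['img'][...,::-1])
s=status.get_state(); print(s['clock'],s['ee_pos'],s['grip_width'],ctrl.hold_point_z)
E
```

```text
0.1 [ 0.16164891 -0.60295197  0.23006523] 0.08531275182481111 0.0187
```

View pics/top1.png

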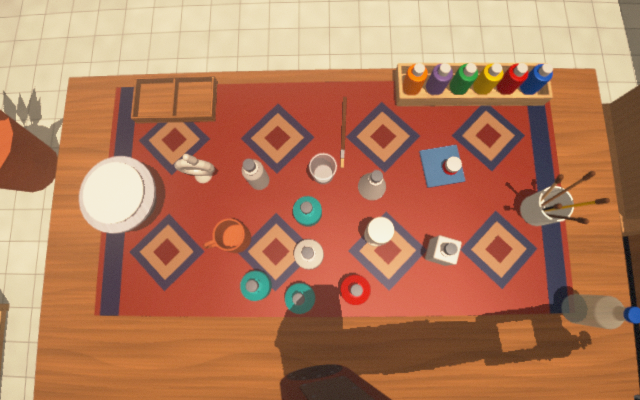

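View pics/scene1.png

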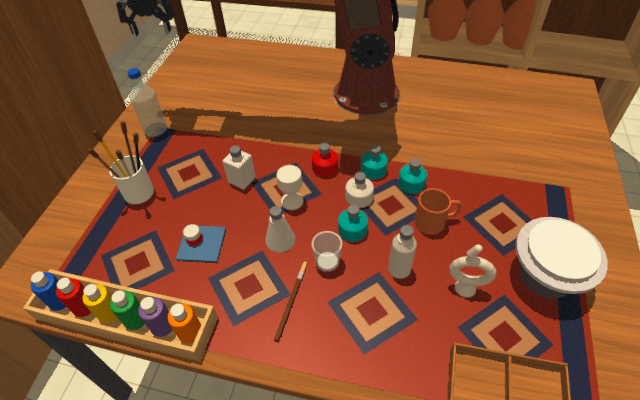

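The top view shows four white bottles:
- **Squat:** round, at about (308,254).
- **Square:** at about (445,249).
- **Tall slim:** at about (255,175), with its cap at (249,166).
- **Cone:** at about (372,185), with its cap at (376,175).

The squat look-alikes are turquoise at (307,210), (255,286) and (299,297), and red at (355,290). Only the one at (308,254) is white, so that is the one meant. Next I'll measure the caps in both cameras.

Run:
```python
from h import *
import pickle
from scipy.optimize import least_squares
F={n:pickle.load(open(n+'.pkl','rb')) for n in("top","scene")}
W={n:world(F[n]) for n in F}
px={'squat':((309,252),(360,178),.083),'square':((451,248),(236,153),.116),'tall':((249,164),(404,233),.152),'cone':((376,175),(277,211),.116)}
for k,(a,b,h) in px.items():
    for n,(u,v) in(("top",a),("scene",b)):
        w=W[n][v-16:v+17,u-16:u+17].reshape(-1,3); z=w[:,2]
        m=(z>h-.008)&(z<h+.006); p=w[m]
        if len(p)==0: print(k,n,'none',np.nanmax(z));continue
        c=(np.percentile(p[:,:2],3,axis=0)+np.percentile(p[:,:2],97,axis=0))/2
        print(k,n,m.sum(),'c',c.round(4),'med',np.median(p,0).round(4),'ext',np.ptp(p[:,:2],axis=0).round(3),'zmax',np.nanmax(z).round(3))
# heights of neighbours near caps
w=W['top']
for n,(u,v) in dict(goblet=(380,231),cup=(323,168),mug=(229,236),teal1=(307,210),teal2=(255,286),teal3=(299,297),red=(355,290),jug=(196,168)).items():
    q=w[v-14:v+15,u-14:u+15].reshape(-1,3); q=q[q[:,2]>.03]; print(n,np.median(q,0).round(3),'zmax',q[:,2].max().round(3))
t=cv2.resize(F['top']['img'][130:310,220:480],None,fx=3,fy=3,interpolation=cv2.INTER_CUBIC); cv2.imwrite('pics/crop1.png',t[...,::-1])
```

```text
squat top 111 c [0.44  0.056] med [0.44   0.0567 0.0825] ext [0.025 0.025] zmax 0.086
squat scene 94 c [0.4416 0.0544] med [0.443  0.0548 0.0831] ext [0.029 0.026] zmax 0.087
square top 135 c [ 0.4447 -0.2646] med [ 0.4455 -0.2644  0.115 ] ext [0.027 0.027] zmax 0.12
square scene 83 c [ 0.4474 -0.2657] med [ 0.4482 -0.2656  0.1144] ext [0.03  0.028] zmax 0.118
tall top 122 c [0.6336 0.1847] med [0.633  0.1848 0.1514] ext [0.025 0.027] zmax 0.156
tall scene 130 c [0.6339 0.1824] med [0.6362 0.1829 0.152 ] ext [0.029 0.025] zmax 0.156
cone top 117 c [ 0.6131 -0.105 ] med [ 0.6126 -0.1054  0.1152] ext [0.026 0.025] zmax 0.119
cone scene 115 c [ 0.6149 -0.106 ] med [ 0.6162 -0.1059  0.1157] ext [0.028 0.026] zmax 0.121
goblet [ 0.487 -0.109  0.104] zmax 0.11
cup [0.663 0.02  0.065] zmax 0.08
mug [0.484 0.258 0.071] zmax 0.089
teal1 [0.543 0.058 0.047] zmax 0.087
teal2 [0.367 0.18  0.048] zmax 0.089
teal3 [0.339 0.076 0.048] zmax 0.088
red [ 0.356 -0.053  0.048] zmax 0.086
jug [0.648 0.322 0.103] zmax 0.162
```

View pics/crop1.png

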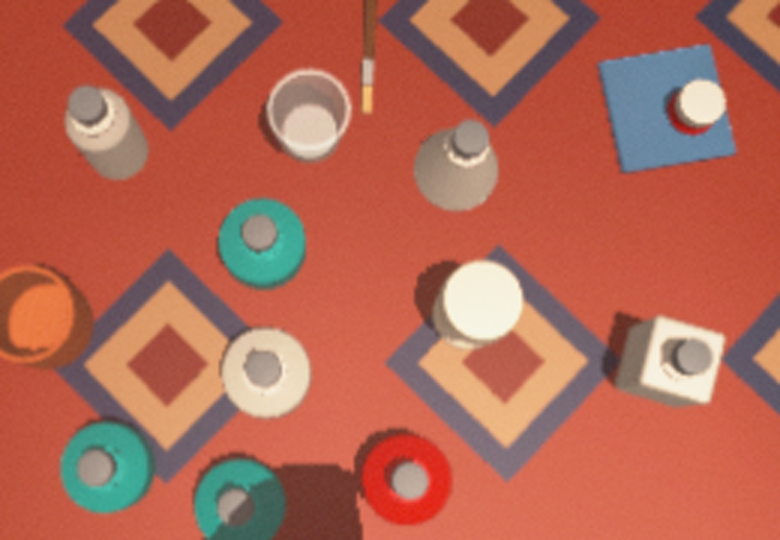

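The crop confirms it: the white squat bottle is at crop (265,372), the only white one among the turquoise and red ones. The square bottle is at (672,360), the tall one at (105,135) and the cone at (457,165). The measured cap tops fit the given heights within about 1 mm. Now I'll close the fingers, pull inward to clear the water bottle on the right, swing over and do the squat cap.

```bash
cat >> h.py <<'E'
def down(x,y):  # tool down, x axis radial
    a=np.arctan2(y,x); c,s=np.cos(a),np.sin(a)
    return np.array([[c,s,0],[s,-c,0],[0,0,-1.]])
def fz(n=3):
    r=[]
    for _ in range(n): r.append(status.get_state()['wrist_force'][2]); ctrl.sleep(.02)
    return float(np.mean(r))
def press(x,y,ztop):
    ctrl.line_to([x,y,ztop+.03],vel=.15); ctrl.line_to([x,y,ztop+.006],vel=.08); ctrl.sleep(.15)
    f0=fz(5); z=ztop+.006; zc=None; log=[]
    while z>ztop-.014:
        z-=.001 if zc is None else .0005
        ctrl.line_to([x,y,z],vel=.02); f=fz()-f0; p=status.get_state()['ee_pos'][2]
        log.append((round(z,4),round(p,4),round(f,1)))
        if zc is None and f>1.5:
            zc=z; z-=.0065; ctrl.line_to([x,y,z],vel=.02)
        elif zc is not None and f>8: break
    ctrl.line_to([x,y,ztop+.04],vel=.12)
    print('contact',zc,'travel',None if zc is None else zc-z,'f0',f0,log,'t',status.get_state()['clock'])
E
python3 - <<'E'
from h import *
s=status.get_state(); print(np.round(s['tcp_rot'],2).tolist())
claw.move_gripper(0.0)
p=np.array(s['ee_pos']); q=p*[.72,.72,1]; q[2]=.27
ctrl.line_to(q,vel=.3)
ctrl.movep([.441,.0555,.16],down(.441,.0555))
s=status.get_state(); print(s['clock'],s['ee_pos'],s['grip_width'],s['q'])
press(.441,.0555,.083)
E
```

```text
[[0.97, 0.26, -0.0], [0.26, -0.97, 0.0], [0.0, -0.0, -1.0]]
3.7583 [0.44137515 0.05486738 0.16013564] 0.0004318736541550814 [-3.41677723e-02 -1.01268005e-01  2.08889543e+00 -3.11714102e-04
  1.15363087e+00  1.41244862e+00]
contact 0.081 travel 0.009000000000000008 f0 0.3119894087407883 [(0.088, np.float64(0.088), -0.4), (0.087, np.float64(0.0869), -0.1), (0.086, np.float64(0.0859), 0.1), (0.085, np.float64(0.0849), -0.3), (0.084, np.float64(0.084), -0.1), (0.083, np.float64(0.0829), -0.3), (0.082, np.float64(0.0821), 0.7), (0.081, np.float64(0.0811), 2.1), (0.074, np.float64(0.0738), 0.3), (0.0735, np.float64(0.0735), 2.0), (0.073, np.float64(0.0731), 3.7), (0.0725, np.float64(0.073), 7.2), (0.072, np.float64(0.073), 10.2)] t 9.8583
```

The squat cap reached its stop at z 0.073, which is the full 10 mm, with a peak of about 10 N. Now the square cap, then the tall one, passing high over everything else.

Run:
```python
from h import *
ctrl.line_to([.441,.0555,.2],vel=.2)
ctrl.movep([.4455,-.265,.19],down(.4455,-.265))
press(.4455,-.265,.116)
f=grab_frame('top'); W=world(f)
for k,(u,v) in dict(squat=(309,252),).items():
    z=W[v-8:v+9,u-8:u+9,2]; print(k,'95pct z',np.nanpercentile(z,90))
```

```text
contact 0.114 travel 0.009500000000000008 f0 0.03337889908700213 [(0.121, np.float64(0.1211), 0.1), (0.12, np.float64(0.1199), -0.4), (0.119, np.float64(0.1189), -0.3), (0.118, np.float64(0.1179), 0.0), (0.117, np.float64(0.1169), -0.1), (0.116, np.float64(0.1159), 0.3), (0.115, np.float64(0.1151), 0.7), (0.114, np.float64(0.1143), 2.8), (0.107, np.float64(0.1068), 1.1), (0.1065, np.float64(0.1065), 2.1), (0.106, np.float64(0.1061), 3.4), (0.1055, np.float64(0.106), 5.6), (0.105, np.float64(0.1061), 7.5), (0.1045, np.float64(0.1061), 10.4)] t 17.9833
squat 95pct z 0.07353568171400915
```

Run:
```python
from h import *
ctrl.line_to([.4455,-.265,.24],vel=.25)
ctrl.movep([.634,.184,.24],down(.634,.184))
press(.634,.184,.152)
ctrl.line_to([.634,.184,.26],vel=.2)
ctrl.movep([.44,.0,.3],down(.44,.0))
f=grab_frame('scene'); W=world(f)
for k,(u,v,h) in dict(squat=(360,180,.083),square=(236,155,.116),tall=(404,236,.152),cone=(277,211,.116)).items():
    w=W[v-14:v+15,u-14:u+15].reshape(-1,3); w=w[w[:,2]>h-.018]; print(k,w[:,2].max().round(4),np.median(w,0).round(3))
cv2.imwrite('pics/end.png',f['img'][...,::-1]); print(status.get_state()['clock'])
```

```text
contact 0.151 travel 0.01100000000000001 f0 -0.06677754675830037 [(0.157, np.float64(0.1571), 0.4), (0.156, np.float64(0.1559), -0.2), (0.155, np.float64(0.1549), 0.4), (0.154, np.float64(0.1539), -0.1), (0.153, np.float64(0.1529), 0.5), (0.152, np.float64(0.152), 0.1), (0.151, np.float64(0.1514), 1.8), (0.144, np.float64(0.1439), 1.4), (0.1435, np.float64(0.1437), 2.3), (0.143, np.float64(0.1431), 2.9), (0.1425, np.float64(0.1425), 2.3), (0.142, np.float64(0.1421), 3.3), (0.1415, np.float64(0.1421), 4.9), (0.141, np.float64(0.1421), 6.7), (0.1405, np.float64(0.1421), 7.4), (0.14, np.float64(0.1421), 9.1)] t 27.3667
squat 0.0784 [0.443 0.055 0.073]
square 0.1092 [ 0.449 -0.266  0.105]
tall 0.1457 [0.636 0.183 0.142]
cone 0.1191 [ 0.618 -0.105  0.115]
28.9583
```

View pics/end.png

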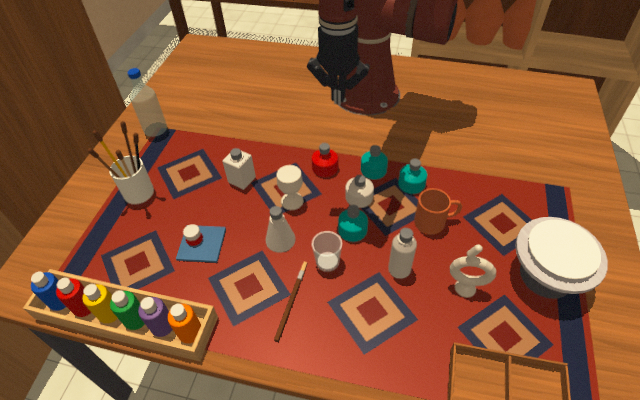

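The picture shows the caps at (360,180), (236,155) and (404,236) down, at heights 73, 105 and 142 mm. The cone cap at (277,211) is still up at 115 mm. Nothing has moved and the arm is clear, so I'm handing in.

```bash
python3 -c "
from station import workorder; print(workorder.sign_off())"
```

```text
the job is handed in; nothing more can be done
None
```

I closed the squat, square and tall bottles' caps in that order (about 10 N at most on the wrist sensor), left the cone's cap up with nothing else visibly moved, and handed the job in about 29 s in; no verdict was returned.

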